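# Send the finished instrument down the roller track

## Robot

A 6-joint arm with a two-finger parallel gripper is mounted at the origin on the work surface. World frame = base frame: x ahead of the robot, y to its left, z up, the work surface at z = 0. Lengths are in m, angles in rad, forces in N, time in s.
With the tool pointing down it reaches from about 0.4 to 0.825 m from the base axis. Payload 7 kg.
Tool frame: the origin (TCP) lies at the centre of the arm's flange, where the gripper is bolted on; the fingertips stand 178 mm ahead of it and the grasp point (between the pads) lies arm.tcp_to_grasp ahead of it (arm.tcp_to_grasp is the distance from the TCP to the grasp point, in m); z points along the fingers, y is the direction in which the jaws open and shut (so a half turn about z gives the same grasp; the last joint's range is limited). The gripper opens to 88 mm and grips with 3 to 60 N. Pads are 19 mm wide; open, the fingers measure 130 mm over their backs; the gripper's body (78 mm by 193 mm) begins 47 mm behind the grasp point.
Start: joints at [-0.916, 0.359, 0.012, 0, -1.224, -0.288], TCP at [0.242, -0.63, 0.405] pointing down, gripper open.
Joint ranges: [-3.07, 3.07], [-1.43, 2.12], [-1.02, 1.25], [-3.03, 1.67], [-3.05, -0], [-3.03, 3.03]. Speed limits (rad/s): [2.39, 2.39, 3.01, 3.14, 3.14, 3.14].

## Interface

Orientations are given as [roll, pitch, yaw] about the fixed x, y, z axes, in that order (R = Rz(yaw) Ry(pitch) Rx(roll)).
In Python, from station import arm gives the robot as it stands.
- The arm moves only by the tool move_arm, never from a script. Its argument "deltas" is a list of rows, each a list of 6 numbers: the shift along the world's x, y, z in mm, then the turn, a rotation vector about the world's x, y, z in degrees. In form: [[tx, ty, tz, ax, ay, az], ...]. A call has exactly 5 rows; each row shifts and turns the commanded pose from where the row before left it; what a row does not reach is not made up. A row lasts 1/12 s, in which the tool goes at most 41.7 mm and 7.16 degrees, less where a joint would pass 70% of its speed; a pose out of reach is approached as far as the arm can. A call with a gripper value outside its range is refused whole. "claw" is the closure in counts, from 0 (fully open) to 255 (shut), set as the call begins (left out, the last holds). The fingers move at their own pace and stop on an object; "squeeze" is the grip in N (left out, the last holds). Time passes only in rows, so rows that do not move let the fingers close, or fill a call up. It gives the time, the measured TCP pose, the force and the opening at its end, in the units of the state.
- arm.get_state(): the state, without advancing time (a new reading comes with each control period).
- arm.grab_frame(name): name is "side" or "top" or "wrist"; returns the picture (420x560x3 uint8, red, green, blue); there is no depth.
- arm.calibration(name): a dict with "intrinsics" (3x3 intrinsics, pixels), "T" (4x4, takes a point from camera to world coordinates); the wrist camera has in their place "mount" (4x4, takes a point from camera to tool coordinates, whose origin is the TCP and whose axes are the flange's). Camera axes: x right, y up, looking along -z (the intrinsics and any distortion apply to the point x, -y, -z); pixel columns grow to the right and rows downward; lengths in m; the calibration is good to about 2 mm. A picture is of the moment at which its call begins: read the wrist's pose just before it. calibration takes no time and is no camera call.
- arm.job_done(): hands the job in, once; it reports no verdict.
Trained networks look in the newest picture that a camera, given by its name, has taken for a name from the list of things; names that differ only in an ending like _2 or _b are one class to them, and where a whole thing is asked for, a point or a joint stands for the part that bears it (a point fixed in the world has none). Each returns a list of dicts, best first, with "score" (0 to 1); they miss things now and then, are a little off and sometimes report something else, mostly with a low value. They report only what shows in the picture. A call takes as long as a camera call. They do not tell look-alikes from the thing itself.
- arm.spot_in(thing, camera): "xy" ([column, row] in pixels, amid what is visible of it).
- arm.masks_of(thing, camera): "pixels" (420x560 bool, what is visible of it) and "xy" ([column, row] in pixels, amid what is visible of it).
- arm.spot_point(thing, camera): "xy" ([column, row] in pixels: a listed point, or the origin of a listed thing).
The state is a dict: "t": time; "q": joint angles; "qd": joint speeds; "joint_efforts": joint torques, N m; "eef_pos": TCP position; "ee_rot": TCP orientation; "force": force on the tool from outside, world axes, zero at the start; "moment": the same for the moment, N m; "width": finger opening in m.
Only numpy, scipy, OpenCV 4.12 (cv2) and the standard library are available. Lean on these libraries where they do the work, as an engineer would, in place of code of your own. Each camera call takes 0.05 s, during which the arm holds its last target. There are 200 camera calls.

## Task

Three orange instrument cases stand on the bench. Take the finished one, with the black screen fitted, set it gently on the rollers in the upper half of the sloped roller track, lengthwise between the side rails (either end first), and let go so that it rolls down by itself and comes to rest at the yellow stop. Lower it onto the rollers rather than dropping it, do not push it or touch it once it is in the lower half, and leave the other two cases where they stand.

Things in the scene. Friction and masses are not known exactly. Their poses are not given: they have to be found in the camera images.
- finished_unit: Orange plastic instrument case, 110 mm long (its x), 58 mm wide (its y), 46 mm high, solid, straight sides, about 0.25 kg. The finished one: its top is filled by a plain black screen. Origin: centre of its underside; z up.
- board_unit: Orange plastic instrument case, 110 mm long (its x), 58 mm wide (its y), 46 mm high, solid, straight sides, about 0.25 kg. Same case, unfinished: its top shows a green circuit board with chips. Leave it alone. Origin: centre of its underside; z up.
- empty_unit: Orange plastic instrument case, 110 mm long (its x), 58 mm wide (its y), 46 mm high, solid, straight sides, about 0.25 kg. Same case, still empty: its top is white with four small brass posts. Leave it alone. Origin: centre of its underside; z up.
- track: Fixed track of free steel rollers, sloped 6 degrees. Origin: middle of the roller bed, on the roller tops, 68 mm above the table; x downhill along the bed, y across, z square to it. Rollers: x -153 to 153 mm, 25.5 apart. Yellow stop face at x 165, 26 high. Rails: inner faces y -55 and 55, 8 thick, tops 6 mm over the rollers. Set the case down about x -90; released, it rolls at once and rests at x 110 within about 3 s
Mind the look-alikes: they are no part of the job. Leave any blue look-alike of the finished_unit alone.

How it is judged:
By the outcome, as a careful person would: the job done as asked, in the order asked, and still so for the second after the job is handed in, with the robot touching nothing.
It also fails if it takes over 38 s, if anything falls off the work surface, if the arm or the gripper's body presses on something with over 40 N, if the wrist force passes 120 N, or if a joint passes its speed limit or range.

## Working session

There is one attempt and no reset: what is moved stays moved. The work goes in short steps, Python scripts to look and compute and a tool call to move; the robot and the scene stay as the last step left them, time stands still between calls to the robot, and variables do not carry over. Pictures are saved under pics/ and viewed, about 8 in all and at most 12, crops included, and the job is handed in when it is done.

Besides the shell and the picture viewer there is one more tool, called after ">>>" as name(argument=value, ...), one argument or row to a line, values as JSON. move_arm: Moves the arm, as the interface text tells. Its arguments: {"type":"object","properties":{"deltas":{"type":"array","items":{"type":"array","items":{"type":"number"}}},"claw":{"type":"number"},"squeeze":{"type":"number"}},"required":["deltas"]}

```bash
mkdir -p pics
python3 - <<'E'
from station import arm
import cv2,numpy as np
print(arm.get_state()); print(arm.tcp_to_grasp)
a=arm.grab_frame("top");b=arm.grab_frame("side")
cv2.imwrite("pics/top.png",a[:,:,::-1]);cv2.imwrite("pics/side.png",b[:,:,::-1])
for c in("top","side"):
    print(c,arm.calibration(c))
for n in("finished_unit","board_unit","empty_unit","track"):
    print(n,[(d["xy"],d["score"]) for d in arm.spot_in(n,"top")])
E
```

```text
{'t': 0.0, 'q': array([-9.15879218e-01,  3.59347106e-01,  1.10237172e-02, -3.67214627e-04,
       -1.22411342e+00, -2.88095057e-01]), 'qd': array([ 7.76028317e-04,  1.70511167e-03,  2.40050412e-04, -7.88412793e-05,
        2.34904896e-06,  1.35071626e-04]), 'joint_efforts': array([-3.04068762e-04, -5.82717705e+01,  2.93073070e+01,  6.99728519e+00,
        7.17966323e-03, -1.61358962e-04]), 'eef_pos': array([ 0.24200226, -0.62989105,  0.40372981]), 'ee_rot': array([ 3.13992169e+00, -1.35174450e-04, -2.77489554e+00]), 'force': array([-0.5302781 , -0.34881493, -0.16195072]), 'moment': array([-0.03977744,  0.03448378,  0.03043574]), 'width': 0.08765416825441767}
0.1593
top {'intrinsics': array([[512.13139592,   0.        , 280.21431287],
       [  0.        , 512.13139592, 208.39730893],
       [  0.        ,   0.        ,   1.        ]]), 'T': array([[-0.01982335,  0.9978101 , -0.06310333,  0.41414638],
       [-0.99976594, -0.02033019, -0.0073999 , -0.13066335],
       [-0.0086666 ,  0.06294187,  0.99797956,  1.09254885],
       [ 0.        ,  0.        ,  0.        ,  1.        ]])}
side {'intrinsics': array([[498.08087985,   0.        , 283.32878809],
       [  0.        , 498.08087985, 213.63903658],
       [  0.        ,   0.        ,   1.        ]]), 'T': array([[ 0.99131731,  0.08124403, -0.10338952,  0.36861639],
       [-0.13092329,  0.53684368, -0.83346143, -1.1592102 ],
       [-0.01220976,  0.83976084,  0.54281917,  0.72219008],
       [ 0.        ,  0.        ,  0.        ,  1.        ]])}
finished_unit [([447.2, 259.8], 0.92), ([361.8, 293.9], 0.7), ([409.8, 186.6], 0.64)]
board_unit [([330.2, 220.7], 0.55)]
empty_unit [([344.1, 128.3], 0.58)]
track [([162.8, 143.6], 0.9)]
```

View pics/top.png

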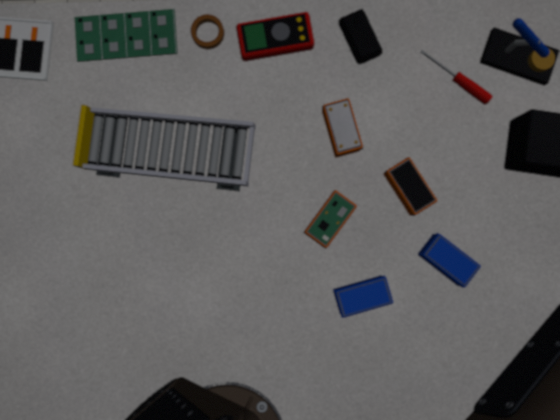

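View pics/side.png

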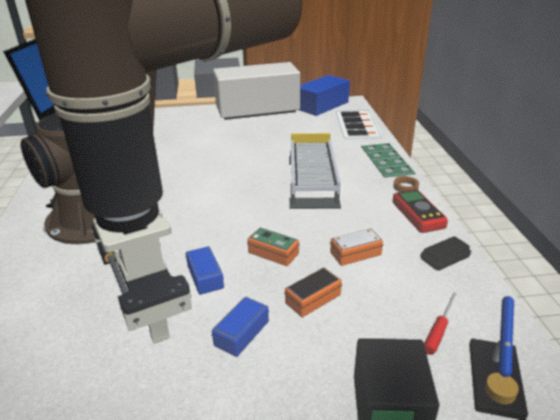

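The top view shows these candidates for the finished unit: the orange case with a black screen at (410,187), the blue look-alikes at (449,260) and (363,296), the green-board case at (330,220), the white empty case at (343,127), and a black pouch at (360,36). By the description I choose (410,187), which is (314,292) in the side view. The track is at (165,147) with its yellow stop on the left (+y).

```bash
cat > h.py <<'E'
from station import arm
import cv2,numpy as np
def ray(cam,px,z):
    c=arm.calibration(cam);K=c["intrinsics"];T=c["T"]
    p=np.linalg.inv(K)@[px[0],px[1],1]; d=T[:3,:3]@[p[0],-p[1],-p[2]]; o=T[:3,3]
    return o+d*(z-o[2])/d[2]
def proj(cam,P):
    c=arm.calibration(cam);T=np.linalg.inv(c["T"]);p=T[:3,:3]@P+T[:3,3]
    u=c["intrinsics"]@[p[0],-p[1],-p[2]];return u[:2]/u[2]
E
python3 - <<'E'
from h import *
a=arm.grab_frame("top"); b=arm.grab_frame("side")
# black screen
g=a.max(2); m=np.zeros(g.shape,np.uint8); m[150:222,375:445]=(g[150:222,375:445]<60)
n,l,s,_=cv2.connectedComponentsWithStats(m); i=1+np.argmax(s[1:,4]); 
pts=np.argwhere(l==i)[:,::-1].astype(np.float32)
W=np.array([ray("top",p,.046)[:2] for p in pts])*1000
r=cv2.minAreaRect(W.astype(np.float32)); print("screen",s[i],r,W.mean(0)); 
ev,E=np.linalg.eigh(np.cov(W.T));print("yaw",np.degrees(np.arctan2(E[1,1],E[0,1])))
# orange+black mask
for k in ("finished_unit",):
  for cam in("top","side"):
    for d in arm.masks_of(k,cam): print(cam,d["xy"],d["score"],ray(cam,d["xy"],.03)[:2])
for cam in("top","side"):
    for d in arm.spot_point("track",cam)[:2]: print("tr",cam,d,ray(cam,d["xy"],.068))
t=arm.masks_of("track","top")[0]["pixels"].astype(np.uint8)
print(cv2.minAreaRect(np.argwhere(t)[:,::-1].astype(np.float32)))
c1=cv2.resize(a[95:200,65:265],None,fx=4,fy=4,interpolation=cv2.INTER_CUBIC)[:,:,::-1]
cv2.imwrite("pics/ctrack.png",c1)
c2=cv2.resize(a[150:225,370:450],None,fx=5,fy=5,interpolation=cv2.INTER_CUBIC)
c3=cv2.resize(b[255:330,270:350],None,fx=5,fy=5,interpolation=cv2.INTER_CUBIC)
cv2.imwrite("pics/ccase.png",np.hstack([c2,c3])[:,:,::-1])
E
```

```text
screen [ 391  160   43   51 1093] ((522.065185546875, -393.3500061035156), (98.041259765625, 47.316551208496094), 30.909252166748047) [ 522.02890187 -393.55981994]
yaw -149.16069248691184
top [447.7, 257.6] 0.95 [ 0.37273229 -0.46583658]
top [411.7, 188.1] 0.88 [ 0.51804664 -0.3970038 ]
top [364.8, 296.3] 0.84 [ 0.29693762 -0.29288958]
side [240.9, 326.2] 0.84 [ 0.36916928 -0.47483843]
side [201.3, 268.8] 0.71 [ 0.29340516 -0.29036029]
tr top {'xy': [164.5, 143.0], 'score': 0.71} [0.61636228 0.10857213 0.068     ]
tr side {'xy': [271.8, 252.5], 'score': 0.69} [ 0.44834418 -0.30431554  0.068     ]
tr side {'xy': [311.4, 156.9], 'score': 0.66} [0.61477281 0.13682093 0.068     ]
((163.5157470703125, 145.3348388671875), (177.81446838378906, 65.60789489746094), 5.440331935882568)
```

View pics/ctrack.png

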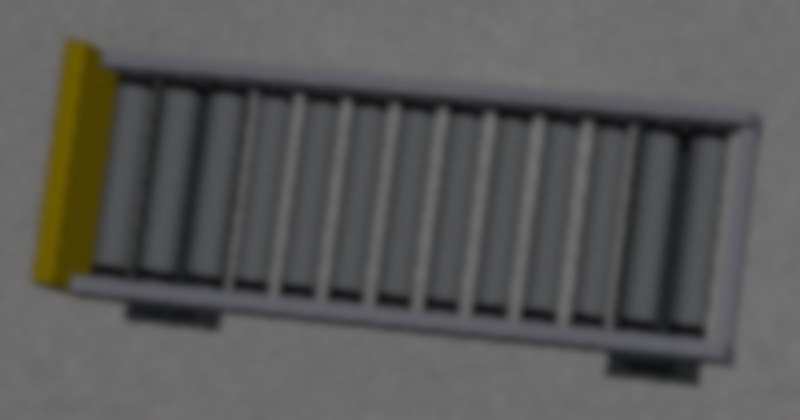

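View pics/ccase.png

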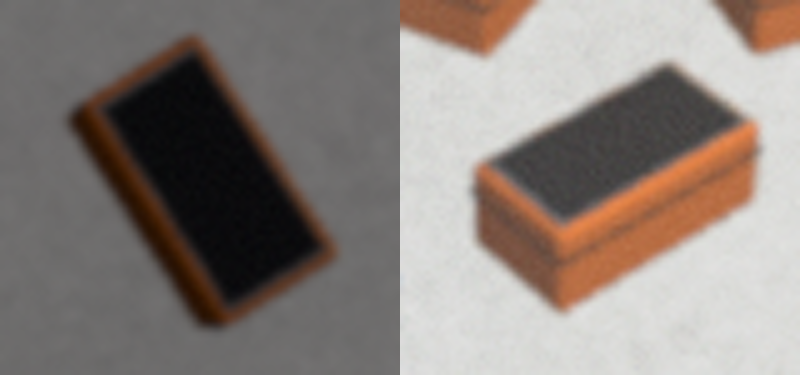

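The crop confirms it: an orange case with a plain black screen. I counted 13 rollers, the first (at the yellow stop) centred at crop (121,175) and the last at (697,232).

Run:
```python
from h import *
from scipy.optimize import least_squares
from scipy.spatial.transform import Rotation as R
t=np.radians(6)
def pose(v): 
    Rt=(R.from_euler('z',v[2])*R.from_euler('y',t)).as_matrix(); return Rt,np.array([v[0],v[1],.068])
f=lambda x,y:np.array([65+(x+.5)/4-.5,95+(y+.5)/4-.5])
obs=[((.153,0,0),f(121,175)),((-.153,0,0),f(697,232))]
def res(v):
    Rt,o=pose(v); return np.concatenate([proj("top",o+Rt@np.array(p))-u for p,u in obs])
s=least_squares(res,[.61,.11,1.6]);print("track",s.x,np.degrees(s.x[2]),s.fun)
Rt,o=pose(s.x)
im=arm.grab_frame("top").copy(); im2=arm.grab_frame("side").copy()
big=cv2.resize(im[95:200,65:265],None,fx=4,fy=4); b2=cv2.resize(im2[120:225,260:360],None,fx=4,fy=4)
def L(p,q):
    for cam,im_,x0,y0 in(("top",big,65,95),("side",b2,260,120)):
        P=[tuple(int(k) for k in (proj(cam,o+Rt@np.array(x))-[x0,y0])*4) for x in(p,q)]
        cv2.line(im_,P[0],P[1],(0,255,0),1)
for y in(-.055,.055,-.063,.063):L((-.17,y,.006),(.165,y,.006))
L((.165,-.063,.026),(.165,.063,.026)); L((.153,-.055,0),(.153,.055,0)); L((-.153,-.055,0),(-.153,.055,0));L((0,-.055,0),(0,.055,0))
cv2.imwrite("pics/ov.png",cv2.resize(np.hstack([big,b2]),None,fx=.66,fy=.66)[:,:,::-1])
# case overlay via box
st=arm.get_state(); g=np.array([.522,-.3934,.032+.1593])
print("to grasp",(g-st["eef_pos"])*1000, "yaw",-149.1-np.degrees(st["ee_rot"][2]))
R0=R.from_euler('xyz',[np.pi,0,np.radians(-149.1)])
# target: tool x along -track x? tool z = -track z
for sg in(1,-1):
    M=np.c_[sg*Rt[:,0],-sg*Rt[:,1],-Rt[:,2]]; print("rotvec",sg,np.degrees((R.from_matrix(M)*R0.inv()).as_rotvec()))
P=o+Rt@np.array([-.09,0,.032+.1593]); print("place TCP",P,"delta",(P-g)*1000)
```

```text
track [0.61147744 0.10641587 1.43266673] 82.08575713742762 [-0.57160985 -0.08163473  0.5502878   0.06871248]
to grasp [ 279.93128326  236.67894113 -213.40827671] yaw 9.88328428408144
rotvec 1 [  -4.12762672   -6.23447994 -128.67239109]
rotvec -1 [-5.1730953   3.42492182 51.13769224]
place TCP [0.60190647 0.03756727 0.2676596 ] delta [ 79.90646521 430.96726844  76.35960028]
```

View pics/ov.png

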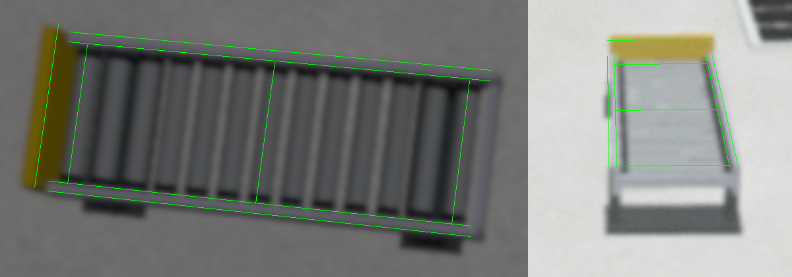

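Overlay matches the track to about 2–3 mm, well within the 26 mm rail clearance. Now moving above the case.

>>> move_arm(
  deltas=[
    [28, 23.7, -10, 0, 0, 1],
    [28, 23.7, -10, 0, 0, 1],
    [28, 23.7, -10, 0, 0, 1],
    [28, 23.7, -10, 0, 0, 1],
    [28, 23.7, -10, 0, 0, 1],
  ],
  claw=0,
  squeeze=20,
)

```text
t: 1.17
eef_pos: [0.383, -0.5104, 0.3545]
ee_rot: [-3.141, 0.0, -2.687]
force: [1.0, -1.6, 0.5]
width: 0.0878
```

>>> move_arm(
  deltas=[
    [28, 23.7, -10, 0, 0, 1],
    [28, 23.7, -10, 0, 0, 1],
    [28, 23.7, -10, 0, 0, 1],
    [28, 23.7, -10, 0, 0, 1],
    [28, 23.7, -10, 0, 0, 1],
  ],
)

```text
t: 1.58
eef_pos: [0.5233, -0.3917, 0.3045]
ee_rot: [-3.141, 0.0, -2.599]
force: [1.0, -1.4, 0.2]
width: 0.0879
```

>>> move_arm(
  deltas=[
    [0, 0, 0, 0, 0, 0],
    [0, 0, 0, 0, 0, 0],
    [0, 0, 0, 0, 0, 0],
    [0, 0, 0, 0, 0, 0],
    [0, 0, 0, 0, 0, 0],
  ],
)

```text
t: 2.0
eef_pos: [0.5213, -0.3939, 0.3052]
ee_rot: [-3.141, 0.0, -2.602]
force: [-1.2, 0.3, 0.1]
width: 0.0877
```

Run:
```python
from h import *
from scipy.spatial.transform import Rotation as R
s=arm.get_state();print(s["t"],s["eef_pos"],np.degrees(s["ee_rot"]))
a=arm.grab_frame("wrist");cv2.imwrite("pics/w1.png",a[:,:,::-1])
c=arm.calibration("wrist");K=c["intrinsics"];T=c["mount"];B=np.eye(4);B[:3,:3]=R.from_euler('xyz',s["ee_rot"]).as_matrix();B[:3,3]=s["eef_pos"];T=B@T
m=(a.max(2)<60).astype(np.uint8)
n,l,st,ce=cv2.connectedComponentsWithStats(m)
for i in range(1,n):
    if st[i,4]<1500: continue
    pts=np.argwhere(l==i)[:,::-1]
    p=np.linalg.inv(K)@np.c_[pts,np.ones(len(pts))].T; d=T[:3,:3]@(p*np.array([[1],[-1],[-1]]));o=T[:3,3]
    W=o[:2,None]+d[:2]*(.046-o[2])/d[2]
    print(st[i],ce[i],cv2.minAreaRect((W.T*1000).astype(np.float32)))
```

```text
2.0 [ 0.52128446 -0.39394227  0.30522472] [-1.79964042e+02  2.49384497e-02 -1.49070871e+02]
[   0   80   48  115 2908] [ 16.16162311 130.37998624] ((571.6465454101562, -582.0684204101562), (84.34500122070312, 33.27653503417969), 18.03618812561035)
[    0   155   560   265 65534] [302.17915891 313.9732963 ] ((583.9332275390625, -349.09320068359375), (246.39920043945312, 528.627197265625), 29.564023971557617)
```

View pics/w1.png

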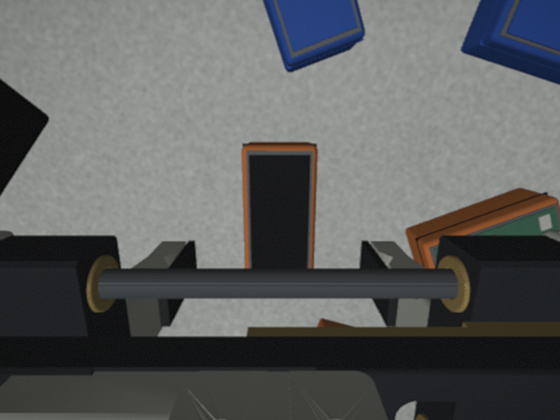

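The wrist view shows the black-screen case centred at column 280 and squared up between the fingers. The board case's corner at (408,235) is about 100 mm off axis, so it is clear. Descending and gripping.

>>> move_arm(
  deltas=[
    [0, 0, -28, 0, 0, 0],
    [0, 0, -28, 0, 0, 0],
    [0, 0, -25, 0, 0, 0],
    [0, 0, -20, 0, 0, 0],
    [0, 0, -13, 0, 0, 0],
  ],
)

```text
t: 2.47
eef_pos: [0.5207, -0.3936, 0.1886]
ee_rot: [3.14, -0.001, -2.602]
force: [-0.1, 0.6, -0.4]
width: 0.0876
```

>>> move_arm(
  deltas=[
    [0, 0, 0, 0, 0, 0],
    [0, 0, 0, 0, 0, 0],
    [0, 0, 0, 0, 0, 0],
    [0, 0, 0, 0, 0, 0],
    [0, 0, 0, 0, 0, 0],
  ],
)

```text
t: 2.88
eef_pos: [0.5224, -0.3934, 0.1921]
ee_rot: [-3.14, 0.001, -2.6]
force: [-0.3, -0.2, -1.1]
width: 0.0877
```

>>> move_arm(
  deltas=[
    [0, 0, 0, 0, 0, 0],
    [0, 0, 0, 0, 0, 0],
    [0, 0, 0, 0, 0, 0],
    [0, 0, 0, 0, 0, 0],
    [0, 0, 0, 0, 0, 0],
  ],
  claw=255,
  squeeze=20,
)

```text
t: 3.3
eef_pos: [0.5221, -0.393, 0.1907]
ee_rot: [-3.142, -0.0, -2.6]
force: [0.2, 0.5, 1.0]
width: 0.0598
```

>>> move_arm(
  deltas=[
    [0, 0, 0, 0, 0, 0],
    [0, 0, 0, 0, 0, 0],
    [0, 0, 0, 0, 0, 0],
    [0, 0, 0, 0, 0, 0],
    [0, 0, 0, 0, 0, 0],
  ],
)

```text
t: 3.72
eef_pos: [0.522, -0.393, 0.1907]
ee_rot: [3.142, -0.0, -2.6]
force: [-0.7, 0.9, 0.4]
width: 0.0579
```

Gripped at 57.9 mm. Lifting and carrying to above the upper half.

>>> move_arm(
  deltas=[
    [0, 0, 12, 0, 0, 0],
    [0, 0, 24, 0, 0, 0],
    [0, 0, 30, 0, 0, 0],
    [0, 0, 30, 0, 0, 0],
    [0, 0, 24, 0, 0, 0],
  ],
)

```text
t: 4.13
eef_pos: [0.522, -0.3932, 0.3134]
ee_rot: [-3.141, 0.0, -2.6]
force: [1.1, -0.9, -2.5]
width: 0.058
```

>>> move_arm(
  deltas=[
    [3, 15, 0, 0, 0, 2],
    [5, 26, 0, 0, 0, 3.4],
    [6, 32, 0, 0, 0, 4],
    [6, 32, 0, 0, 0, 4],
    [6, 32, 0, 0, 0, 4],
  ],
)

```text
t: 4.55
eef_pos: [0.5476, -0.2547, 0.3107]
ee_rot: [3.141, -0.0, -2.294]
force: [0.8, 0.2, -3.9]
width: 0.0579
```

>>> move_arm(
  deltas=[
    [6, 32, 0, 0, 0, 4],
    [6, 32, 0, 0, 0, 4],
    [6, 32, 0, 0, 0, 4],
    [6, 32, 0, 0, 0, 4],
    [6, 32, 0, 0, 0, 4],
  ],
)

```text
t: 4.97
eef_pos: [0.5777, -0.0943, 0.3107]
ee_rot: [3.141, 0.0, -1.944]
force: [0.6, -0.1, -3.0]
width: 0.0579
```

>>> move_arm(
  deltas=[
    [6, 32, 0, 0, 0, 4],
    [6, 32, 0, 0, 0, 4],
    [6, 32, 0, 0, 0, 3.4],
    [4, 23, 0, 0, 0, 1.6],
    [1, 14, 0, 0, 0, 0.8],
  ],
)

```text
t: 5.38
eef_pos: [0.6012, 0.0396, 0.3107]
ee_rot: [3.142, 0.0, -1.703]
force: [0.2, -0.0, -2.3]
width: 0.0572
```

>>> move_arm(
  deltas=[
    [0, 0, 0, -1.98, 0.28, 0],
    [0, 0, 0, -1.98, 0.28, 0],
    [0, 0, 0, -1.98, 0.28, 0],
    [0, 0, 0, 0, 0, 0],
    [0, 0, 0, 0, 0, 0],
  ],
)

```text
t: 5.8
eef_pos: [0.6006, 0.0369, 0.3104]
ee_rot: [3.14, -0.104, -1.706]
force: [-0.2, 0.3, -3.8]
width: 0.0577
```

```bash
cat > c.py <<'E'
from h import *
from scipy.spatial.transform import Rotation as R
s=arm.get_state();B=R.from_euler('xyz',s["ee_rot"]).as_matrix()
t=np.radians(6);Rt=(R.from_euler('z',1.4327)*R.from_euler('y',t)).as_matrix();o=np.array([.610,.1064,.068])
print(s["t"],s["eef_pos"],s["force"],s["width"])
M=np.c_[-Rt[:,0],Rt[:,1],-Rt[:,2]];print("turn left",np.degrees((R.from_matrix(M)*R.from_matrix(B).inv()).as_rotvec()))
print("delta",(o+Rt@np.array([-.09,0,.032+.1593])-s["eef_pos"])*1000)
b=Rt.T@(s["eef_pos"]+B@np.array([0,0,.1593+.032])-o);print("case bottom in track mm",b*1000)
E
cat > d.py <<'E'
import sys
from h import *
a=arm.grab_frame("side");b=arm.grab_frame("top")
c1=cv2.resize(a[90:240,220:400],None,fx=2.2,fy=2.2);c2=cv2.resize(b[70:220,60:240],None,fx=2.2,fy=2.2)
cv2.imwrite(sys.argv[1],np.hstack([c1,c2])[:,:,::-1])
E
python3 c.py; python3 d.py pics/p1.png
```

```text
5.8 [0.60061409 0.03690717 0.31037109] [-0.24152311  0.28565849 -3.82104764] 0.0577178771350474
turn left [-0.0436325  -0.07406138 -0.13762727]
delta [ -0.18278      0.64390899 -42.71148998]
case bottom in track mm [-9.49638471e+01 -5.40460553e-02  4.24136291e+01]
```

View pics/p1.png

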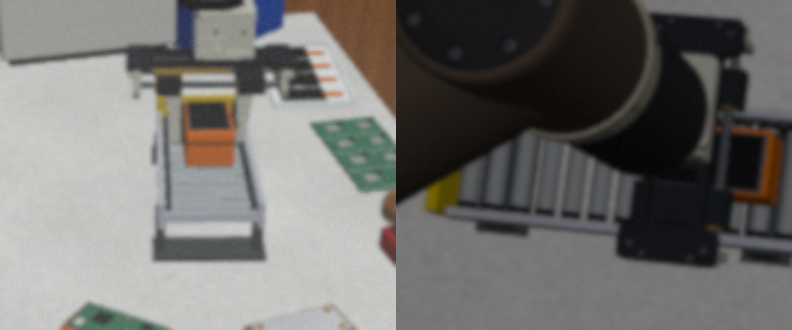

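The side view shows the case centred between the rails (around (210,130)), aligned, about 40 mm above the rollers. Lowering.

>>> move_arm(
  deltas=[
    [0, 0, -10, 0, 0, 0],
    [0, 0, -10, 0, 0, 0],
    [0, 0, -8, 0, 0, 0],
    [0, 0, -6, 0, 0, 0],
    [0, 0, -2, 0, 0, 0],
  ],
)

```text
t: 6.32
eef_pos: [0.6006, 0.0366, 0.2727]
ee_rot: [3.139, -0.106, -1.707]
force: [0.3, -0.2, -2.8]
width: 0.0581
```

>>> move_arm(
  deltas=[
    [0, 0, -1, 0, 0, 0],
    [0, 0, -1, 0, 0, 0],
    [0, 0, -0.5, 0, 0, 0],
    [0, 0, 0, 0, 0, 0],
    [0, 0, 0, 0, 0, 0],
  ],
)

```text
t: 6.73
eef_pos: [0.6011, 0.037, 0.2725]
ee_rot: [-3.142, -0.104, -1.707]
force: [0.4, -0.3, -2.1]
width: 0.058
```

>>> move_arm(
  deltas=[
    [0, 0, -0.7, 0, 0, 0],
    [0, 0, -0.7, 0, 0, 0],
    [0, 0, 0, 0, 0, 0],
    [0, 0, 0, 0, 0, 0],
    [0, 0, 0, 0, 0, 0],
  ],
)

```text
t: 7.15
eef_pos: [0.6011, 0.0369, 0.2708]
ee_rot: [3.141, -0.105, -1.707]
force: [-0.0, -0.2, -3.2]
width: 0.0577
```

>>> move_arm(
  deltas=[
    [0, 0, -0.7, 0, 0, 0],
    [0, 0, -0.7, 0, 0, 0],
    [0, 0, 0, 0, 0, 0],
    [0, 0, 0, 0, 0, 0],
    [0, 0, 0, 0, 0, 0],
  ],
)

```text
t: 7.57
eef_pos: [0.6011, 0.0369, 0.2693]
ee_rot: [3.141, -0.105, -1.707]
force: [0.1, 0.6, -3.5]
width: 0.0578
```

>>> move_arm(
  deltas=[
    [0, 0, -0.5, 0, 0, 0],
    [0, 0, -0.4, 0, 0, 0],
    [0, 0, 0, 0, 0, 0],
    [0, 0, 0, 0, 0, 0],
    [0, 0, 0, 0, 0, 0],
  ],
)

```text
t: 7.98
eef_pos: [0.601, 0.0369, 0.2685]
ee_rot: [3.141, -0.105, -1.707]
force: [0.0, -1.0, -2.6]
width: 0.0581
```

>>> move_arm(
  deltas=[
    [0, 0, -0.4, 0, 0, 0],
    [0, 0, -0.3, 0, 0, 0],
    [0, 0, 0, 0, 0, 0],
    [0, 0, 0, 0, 0, 0],
    [0, 0, 0, 0, 0, 0],
  ],
)

```text
t: 8.4
eef_pos: [0.601, 0.0369, 0.2678]
ee_rot: [3.141, -0.105, -1.707]
force: [0.5, -0.4, -3.7]
width: 0.0578
```

>>> move_arm(
  deltas=[
    [0, 0, -0.3, 0, 0, 0],
    [0, 0, -0.3, 0, 0, 0],
    [0, 0, 0, 0, 0, 0],
    [0, 0, 0, 0, 0, 0],
    [0, 0, 0, 0, 0, 0],
  ],
)

```text
t: 8.82
eef_pos: [0.6011, 0.037, 0.2675]
ee_rot: [3.141, -0.105, -1.707]
force: [-1.7, 0.7, 2.4]
width: 0.0579
```

Contact: the force changed from −3 to +2.4 N. Releasing.

>>> move_arm(
  deltas=[
    [0, 0, 0, 0, 0, 0],
    [0, 0, 0, 0, 0, 0],
    [0, 0, 0, 0, 0, 0],
    [0, 0, 0, 0, 0, 0],
    [0, 0, 0, 0, 0, 0],
  ],
  claw=0,
)

```text
t: 9.23
eef_pos: [0.6011, 0.0369, 0.2671]
ee_rot: [3.141, -0.105, -1.707]
force: [0.7, -0.1, 0.3]
width: 0.0849
```

>>> move_arm(
  deltas=[
    [0, 0, 10, 0, 0, 0],
    [0, 0, 25, 0, 0, 0],
    [0, 0, 30, 0, 0, 0],
    [0, 0, 30, 0, 0, 0],
    [0, 0, 25, 0, 0, 0],
  ],
)

```text
t: 9.65
eef_pos: [0.6011, 0.0368, 0.3902]
ee_rot: [-3.14, -0.104, -1.706]
force: [-0.1, 0.3, 0.0]
width: 0.0879
```

>>> move_arm(
  deltas=[
    [0, -30, 5, 0, 0, 0],
    [0, -35, 5, 0, 0, 0],
    [0, -35, 0, 0, 0, 0],
    [0, -35, 0, 0, 0, 0],
    [0, -25, 0, 0, 0, 0],
  ],
)

```text
t: 10.07
eef_pos: [0.6006, -0.1254, 0.3984]
ee_rot: [-3.141, -0.105, -1.707]
force: [0.8, 0.8, 0.4]
width: 0.0876
```

>>> move_arm(
  deltas=[
    [0, -30, 0, 0, 0, 0],
    [0, -30, 0, 0, 0, 0],
    [0, -30, 0, 0, 0, 0],
    [0, -30, 0, 0, 0, 0],
    [0, -25, 0, 0, 0, 0],
  ],
)

```text
t: 10.48
eef_pos: [0.6007, -0.27, 0.3981]
ee_rot: [-3.141, -0.105, -1.707]
force: [0.7, 0.1, -0.2]
width: 0.0877
```

```bash
python3 d.py pics/p2.png
```

```text
(no output)
```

View pics/p2.png

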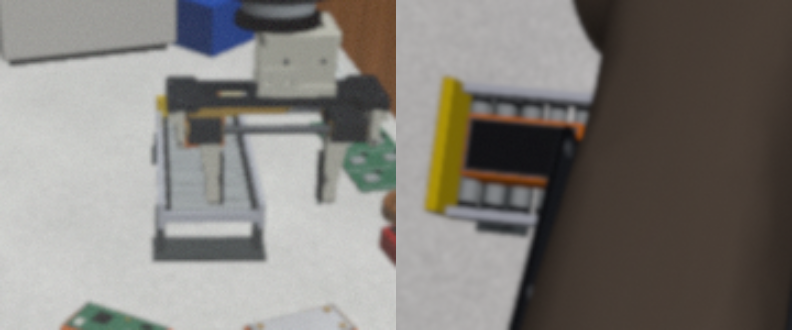

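The case appears to be at the yellow stop already (top crop (465,150)). I'll clear the view and check that it is at rest and the other cases are undisturbed.

>>> move_arm(
  deltas=[
    [-30, -25, 0, 0, 0, 0],
    [-30, -25, 0, 0, 0, 0],
    [-30, -25, 0, 0, 0, 0],
    [-30, -25, 0, 0, 0, 0],
    [-30, -25, 0, 0, 0, 0],
  ],
)

```text
t: 11.0
eef_pos: [0.4496, -0.3934, 0.398]
ee_rot: [-3.141, -0.105, -1.706]
force: [0.5, -1.8, -0.2]
width: 0.0875
```

>>> move_arm(
  deltas=[
    [-20, -25, 0, 0, 0, 0],
    [-20, -25, 0, 0, 0, 0],
    [-20, -25, 0, 0, 0, 0],
    [-20, -25, 0, 0, 0, 0],
    [-15, -25, 0, 0, 0, 0],
  ],
)

```text
t: 11.42
eef_pos: [0.3546, -0.5186, 0.3983]
ee_rot: [-3.141, -0.105, -1.707]
force: [0.6, -0.3, -0.4]
width: 0.0876
```

>>> move_arm(
  deltas=[
    [0, 0, 0, 0, 0, 0],
    [0, 0, 0, 0, 0, 0],
    [0, 0, 0, 0, 0, 0],
    [0, 0, 0, 0, 0, 0],
    [0, 0, 0, 0, 0, 0],
  ],
)

```text
t: 11.83
eef_pos: [0.3568, -0.5172, 0.3975]
ee_rot: [3.141, -0.105, -1.705]
force: [-0.6, 0.9, -0.4]
width: 0.0874
```

Run:
```python
from h import *
old=cv2.imread("pics/top.png")[:,:,::-1]
def blob(b):
    g=b.max(2);m=np.zeros(g.shape,np.uint8);m[112:180,90:245]=g[112:180,90:245]<35
    n,l,s,c=cv2.connectedComponentsWithStats(m);i=1+np.argmax(s[1:,4]);return s[i],c[i]
b=arm.grab_frame("top");print(blob(b))
for _ in range(6): arm.grab_frame("side")
c=arm.grab_frame("top");print(blob(c),arm.get_state()["t"])
print("diff others",np.abs(c[95:250,300:365].astype(int)-old[95:250,300:365]).mean())
cv2.imwrite("pics/end.png",c[:,:,::-1])
```

```text
(array([ 90, 124,  38,  25, 795], dtype=int32), array([107.64402516, 136.10440252]))
(array([ 90, 124,  37,  25, 796], dtype=int32), array([107.61180905, 136.13065327])) 12.2333
diff others 15.863755169561621
```

View pics/end.png

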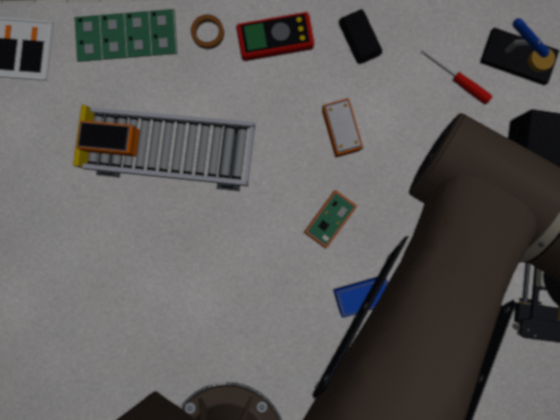

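The final top view shows the case resting against the yellow stop (centre about (108,136)), and it did not move over 0.4 s. The empty case at (343,127) and the board case at (330,220) are where they started.

```bash
python3 -c "
from station import arm
print(arm.job_done())"
```

```text
the job is handed in; nothing more can be done
None
```

The finished case is resting against the yellow stop, and I handed the job in at about 12 s of the 38 s allowed. I gripped it at 58 mm and lowered it onto the upper half of the track, tilted to match the 6° slope. Contact was light, about 5 N. I opened the gripper and lifted clear, and the case rolled down by itself.

**Checks that passed:** In the last top pictures the case is at the stop between the rails. It stayed put to within 0.1 px over about 0.4 s, with the gripper well away. The board and empty cases appear at the same pixels as at the start.

**Checks that disagreed or were incomplete:**
- **Before/after difference:** the image difference over the other two cases came out high, at 15.9 grey levels. I put this down to noise or lighting because their positions look the same by eye, but I did not look into it further.
- **Track position:** the two cameras disagreed on it by about 2–3 mm, well inside the 26 mm clearance to each rail.
- **Blue look-alikes:** the arm hid one completely and part of the other in the final picture. No move went near either of them at low height.

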